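Switch the dust extraction over to the saw and start it

ROBOT

A 7-joint arm with a two-finger parallel gripper is mounted at the origin on the work surface. World frame = base frame: x ahead of the robot, y to its left, z up, the work surface at z = 0. Lengths are in m, angles in rad, forces in N, time in s.
With the tool pointing down it reaches from about 0.4 to 0.85 m from the base axis. Payload 10.4 kg.
Tool frame: the origin (TCP) lies midway between the tips of the shut fingers; the grasp point (between the pads) lies 19 mm behind it; z points along the fingers, y is the line along which they close (so a half turn about z gives the same grasp; the last joint's range is limited). The gripper opens to 87 mm and grips with 3 to 60 N. Pads are 19 mm wide; open, the fingers measure 117 mm over their backs; the gripper's body (75 mm by 190 mm) begins 51 mm behind the grasp point.
Start: joints at [-1.164, 0.332, -0.065, 1.46, 0.022, 1.35, -0.088], TCP at [0.26, 0.568, 0.223] pointing down, gripper open.
Joint ranges: [-2.6, 2.6], [-0.5, 2.12], [-1.47, 1.34], [0.16, 2.42], [-1.27, 4.41], [0.06, 2.06], [-2.6, 2.6]. Speed limits (rad/s): [2.22, 2.22, 2.79, 2.79, 3.14, 3.14, 3.14].

INTERFACE

Orientations are given as a unit quaternion [x, y, z, w].
In Python, from bench import r gives the robot as it stands.
- The arm moves only by the tool arm_command, never from a script. Its arguments are lists of equal length, an entry for each row: "xyz": the shift along the world's x, y, z in m, a list of three; "rot": the turn, a rotation vector about the world's x, y, z in rad, a list of three. In form: {"xyz": [[tx, ty, tz], ...], "rot": [[ax, ay, az], ...]}. A call has 1 to 20 rows; each row is the pose to reach, as a shift and turn from the pose commanded when the call began; what a row does not reach only later rows make up. A row lasts 1/12 s, in which the tool goes at most 41.7 mm and 7.16 degrees, less where a joint would pass 70% of its speed; a pose out of reach is approached as far as the arm can. A call with a gripper value outside its range is refused whole. "grip" is the opening, from 0 (shut) to 1 (fully open), set as the call begins (left out, the last holds). The fingers move at their own pace and stop on an object; "squeeze" is the grip in N (left out, the last holds). Time passes only in rows, so rows that repeat a pose let the fingers close. It gives the time, the measured TCP pose, the force, the opening and the grip force at its end, in the units of the state.
- r.read_state(): the state, without advancing time (a new reading comes with each control period).
- r.camera(name): name is "side" or "top"; returns the picture (480x640x3 uint8, red, green, blue); there is no depth.
- r.camera_model(name): a dict with "fx", "fy", "cx", "cy" (pixels), "T" (4x4, takes a point from camera to world coordinates). Camera axes: x right, y up, looking along -z (the intrinsics and any distortion apply to the point x, -y, -z); pixel columns grow to the right and rows downward; lengths in m; the calibration is good to about 2 mm. A picture is of the moment at which its call begins. camera_model takes no time and is no camera call.
- r.close_job(): hands the job in; it is judged then, once.
Trained networks look in the newest picture that a camera, given by its name, has taken for a name from the list of things; names that differ only in an ending like _2 or _b are one class to them, and where a whole thing is asked for, a point or a joint stands for the part that bears it (a point fixed in the world has none). Each returns a list of dicts, best first, with "conf" (0 to 1); they miss things now and then, are a little off and sometimes report something else, mostly with a low value. They report only what shows in the picture. A call takes as long as a camera call. They do not tell look-alikes from the thing itself.
- r.look_for(label, camera): "at" ([x, y, z] in m, in the coordinates of the camera as it stood for that picture, good to about 4 mm: the middle of the surface that is visible of it).
- r.spot_point(label, camera): "at" ([x, y, z] in m, in the coordinates of the camera as it stood for that picture, good to about 4 mm: a listed point, or the origin of a listed thing).
The state is a dict: "time": time; "joint_positions": joint angles; "joint_vel": joint speeds; "joint_torque": joint torques, N m; "ee_pos": TCP position; "eef_rot": TCP orientation; "ft_force": force on the tool from outside, world axes, zero at the start; "torque": the same for the moment, N m; "width": finger opening in m; "grip_force": force on a finger pad.
Only numpy, scipy, OpenCV 4.12 (cv2) and the standard library are available. Lean on these libraries where they do the work, as an engineer would, in place of code of your own. Each camera call takes 0.05 s, during which the arm holds its last target. There are 200 camera calls.

TASK

Switch the workshop's dust extraction over to the saw: push the tab of the rotary selector on the grey drum around until its pointer points at the middle of the round plate with the saw-blade sign, then press the start button on the starter box all the way down and let it come up again. Turn the selector only by pushing its tab with the fingers, without pinching the tab or pushing on the pointer; do not press the button before the pointer is set; leave the glue bottle, the mallet and the wooden offcut where they are.

Things in the scene. Friction and masses are not known exactly. Their poses are not given: they have to be found in the camera images.
- manifold: grey round drum bolted to the bench, 310 mm across, 100 mm high, origin at the centre of its underside, z up. Four black hose spigots (52 mm across, reaching 195 mm from the axis, centred 50 mm above the bench) stick out of its side on the half away from the robot, at -1.3, -0.5, +0.5 and +1.3 rad (anticlockwise positive) from its own x axis; a label plate lies above each, and which plate is where changes.
- selector (a joint): angle (rad) of the selector on the drum, anticlockwise from above positive, 0 when its pointer lies along the drum's own x axis; end stops at -1.7 and +1.7. No spring and no notches: stiff friction (about 0.25 N m, 2.5 N at the tab) keeps it where it is left. It starts between the two middle plates, within 0.2 rad of 0.
- selector_axis (a point): point on the selector's turning axis at the height of the drum's top face (100 mm above the bench); turns with the selector, z up, x along the pointer, so the tab lies towards its -x. The selector is an aluminium disc 140 mm across whose top is 23 mm above the drum's top (a 28 mm cap at the middle reaches 29 mm).
- selector_tab (a point): middle of the tab's top edge, 100 mm from the axis, opposite the pointer, 42 mm above the drum's top; axes as selector_axis. The tab is an upright steel plate that sticks out over the disc's rim: from 75 to 125 mm from the axis, 12 mm thick, its lower edge 6 mm and its top 42 mm above the drum's top. Beside it, outside the disc's rim, the drum's top is bare.
- tab_left: the half of the tab on the selector's +y side (50 x 6 x 36 mm, origin at its centre, axes as selector_axis); pushing on its outer face, towards the selector's -y, turns the selector anticlockwise
- tab_right: the half of the tab on the selector's -y side (50 x 6 x 36 mm, origin at its centre, axes as selector_axis); pushing on its outer face, towards the selector's +y, turns the selector clockwise
- pointer: dark steel bar on the disc, 9 mm wide, from 20 to 95 mm from the axis, top 31 mm above the drum's top; origin on the axis at the drum's top, x along the pointer. Not to be pushed.
- plate_saw: round white label plate, 52 mm across, 3 mm thick, lying flat on the drum's top with its centre 125 mm from the selector's axis, above one of the four hose spigots; origin at the centre of its underside. Raised black sign: saw blade, a toothed disc 37 mm across with a white hole in the middle. This is the one wanted.
- plate_sander: round white label plate, 52 mm across, 3 mm thick, lying flat on the drum's top with its centre 125 mm from the selector's axis, above one of the four hose spigots; origin at the centre of its underside. Raised black sign: plain solid rectangle 22 x 36 mm (sanding pad).
- plate_drill: round white label plate, 52 mm across, 3 mm thick, lying flat on the drum's top with its centre 125 mm from the selector's axis, above one of the four hose spigots; origin at the centre of its underside. Raised black sign: thin bar 40 x 5 mm with a small 12 x 16 mm block across it (drill bit).
- plate_floor: round white label plate, 52 mm across, 3 mm thick, lying flat on the drum's top with its centre 125 mm from the selector's axis, above one of the four hose spigots; origin at the centre of its underside. Raised black sign: T shape, 36 mm wide (floor nozzle).
- starter: grey starter box fixed to the bench, 90 x 80 x 50 mm high, origin at the centre of its underside; it stands on the robot's left or right of the drum.
- start_button_top (a point): centre of the top face of the round dark start button (36 mm across) in its black housing, the only thing on top of the starter box; pressed straight down
- start_button (a joint): travel (m) of the start button: 0 up, 0.006 fully down; springs back by itself, fully down takes 5 N
- glue: loose white glue bottle, 60 mm across, 170 mm tall, origin at the centre of its underside; stands on the side of the drum opposite the starter box
- mallet: loose wooden mallet lying on the bench along its own x axis: head 65 x 110 x 70 mm high centred 120 mm along +x, handle 26 mm thick reaching 80 mm along -x; origin on the bench under the handle
- offcut: loose dark wood offcut, 50 x 70 x 45 mm high, origin at the centre of its underside
Not all that is in view belongs to the job. Several things have the shape of the starter; the one meant has the colours described above.

How it is judged:
By the outcome, as a careful person would: the job done as asked, in the order asked, and still so for the second after the job is handed in, with the robot touching nothing.
It also fails if it takes over 51 s, if anything falls off the work surface, if the arm or the gripper's body presses on something with over 40 N, if the wrist force passes 120 N, or if a joint passes its speed limit or range.

## Working session

There is one attempt and no reset: what is moved stays moved. The work goes in short steps, Python scripts to look and compute and a tool call to move; the robot and the scene stay as the last step left them, time stands still between calls to the robot, and variables do not carry over. Pictures are saved under pics/ and viewed, at most 10 in all, crops included, and the job is handed in when it is done.

Besides the shell and the picture viewer there is one more tool, called after ">>>" in YAML: its name, and indented under it one key for each argument. arm_command: Moves the arm, as the interface text tells. Its arguments: {"type":"object","properties":{"xyz":{"type":"array"},"rot":{"type":"array"},"grip":{"type":"number"},"squeeze":{"type":"number"}},"required":["xyz","rot"]}

```bash
mkdir -p pics; cat > h.py <<'E'
import numpy as np, cv2
from bench import r
def W(cam,p):
    T=np.array(r.camera_model(cam)["T"]); return (T@np.r_[p,1])[:3]
def pix(cam,p):
    m=r.camera_model(cam); q=np.linalg.inv(np.array(m["T"]))@np.r_[p,1]
    return np.array([m["cx"]+m["fx"]*q[0]/-q[2], m["cy"]+m["fy"]*(-q[1])/-q[2]])
def ray(cam,u,v,z):
    m=r.camera_model(cam); T=np.array(m["T"])
    d=T[:3,:3]@np.array([(u-m["cx"])/m["fx"],-(v-m["cy"])/m["fy"],-1]); o=T[:3,3]
    return o+d*(z-o[2])/d[2]
E
python3 - <<'E'
from h import *
for c in ("top","side"):
    im=r.camera(c); cv2.imwrite(f"pics/{c}0.png",im[:,:,::-1])
    m=r.camera_model(c); print(c,{k:(v if k!="T" else np.round(v,3).tolist()) for k,v in m.items()})
    for f,ls in ((r.spot_point,["selector_axis","selector_tab","manifold","plate_saw","plate_sander","plate_drill","plate_floor","start_button_top","starter","glue","mallet","offcut"]),):
        for l in ls:
            for d in f(l,c)[:3]:
                w=W(c,d["at"]); print(l,round(d["conf"],2),w.round(3),pix(c,w).round())
print(r.read_state())
E
```

```text
top {'fx': 592.2034943889504, 'fy': 592.2034943889504, 'cx': 323.2462848040885, 'cy': 246.02147014831317, 'T': [[0.027, 0.994, -0.104, 0.351], [-1.0, 0.026, -0.009, 0.078], [-0.006, 0.104, 0.995, 1.511], [0.0, 0.0, 0.0, 1.0]]}
selector_axis 0.97 [0.543 0.022 0.097] [352. 229.]
selector_axis 0.37 [ 0.497 -0.322  0.   ] [485. 255.]
selector_tab 0.8 [0.443 0.009 0.142] [358. 269.]
manifold 0.75 [0.545 0.02  0.001] [351. 233.]
plate_saw 0.71 [ 0.665 -0.001  0.1  ] [363. 179.]
plate_sander 0.84 [ 0.613 -0.085  0.102] [398. 200.]
plate_drill 0.83 [0.626 0.109 0.101] [317. 193.]
plate_drill 0.17 [ 0.496 -0.324  0.   ] [486. 255.]
plate_floor 0.88 [0.54  0.147 0.1  ] [301. 228.]
start_button_top 0.74 [0.508 0.493 0.073] [159. 239.]
start_button_top 0.73 [0.696 0.457 0.071] [178. 165.]
start_button_top 0.67 [0.303 0.401 0.077] [192. 324.]
starter 0.88 [ 0.693  0.458 -0.   ] [185. 172.]
starter 0.83 [0.216 0.269 0.   ] [250. 360.]
starter 0.7 [0.307 0.403 0.006] [198. 322.]
glue 0.77 [ 0.494 -0.323 -0.001] [485. 256.]
glue 0.57 [ 0.615 -0.084  0.102] [397. 200.]
mallet 0.55 [ 0.708  0.339 -0.0
[... 1354 characters left out ...]
7985,  0.33217589, -0.06468469,  1.46010742,  0.02159504,
        1.34994496, -0.08849196]), 'joint_vel': array([ 8.96719070e-06, -9.75764163e-05,  1.06579209e-03, -9.59614108e-04,
       -1.32634568e-03,  3.89190219e-04,  8.86746458e-04]), 'joint_torque': array([-4.82464311e-04, -6.23041821e+01,  2.41671276e-02, -3.90120900e+01,
       -6.12417399e-02,  3.14807624e-02,  3.67250925e-05]), 'ee_pos': array([0.26043305, 0.56815847, 0.222587  ]), 'eef_rot': array([ 2.13259791e-01,  9.76995527e-01,  2.99369751e-05, -1.16080216e-06]), 'ft_force': array([-0.71992683, -0.72520173, -0.6427391 ]), 'torque': array([ 0.0220312 ,  0.01574522, -0.0292099 ]), 'grip_force': 0.0, 'width': 0.0870172508092391}
```

View pics/top0.png

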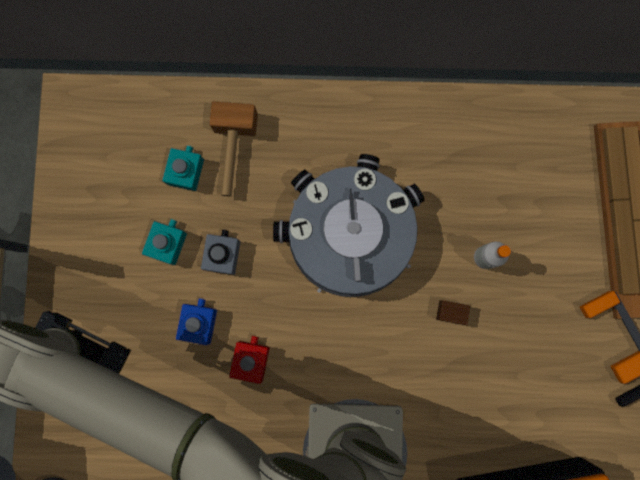

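View pics/side0.png

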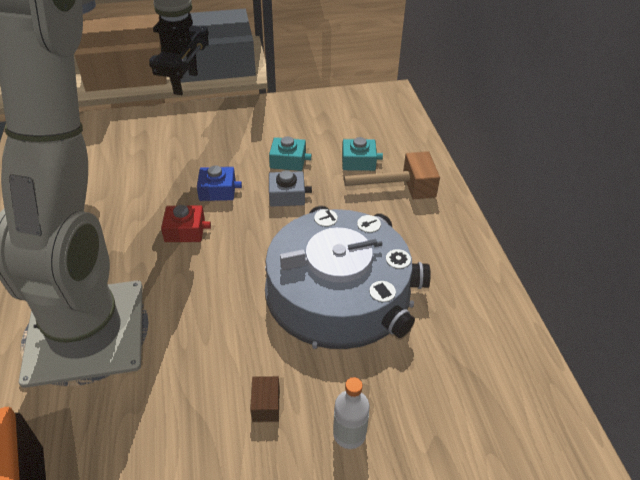

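Candidates for the starter, in top-picture pixels: teal (183,168), teal (163,242), grey (220,252), blue (196,324) and red (249,361). Only the one at (220,252) is grey with a dark button in a black housing. The saw plate is at (365,179), the pointer shows just left of it and the tab is at (358,269). I'll confirm with a crop and refine the numbers.

```bash
python3 - <<'E'
from h import *
im=r.camera("top"); cv2.imwrite("pics/c1.png",cv2.resize(im[140:310,180:440],None,fx=3,fy=3,interpolation=cv2.INTER_CUBIC)[:,:,::-1])
side=r.camera("side")
def refine(c,im,P,z,R=16):
    u,v=pix(c,P); g=im.max(2)
    m=np.zeros_like(g); cv2.circle(m,(int(round(u)),int(round(v))),R,255,-1)
    b=((g>150)&(m>0)).astype(np.uint8)
    cs,_=cv2.findContours(b,cv2.RETR_EXTERNAL,cv2.CHAIN_APPROX_NONE)
    k=max(cs,key=cv2.contourArea); h=cv2.convexHull(k); M=cv2.moments(h)
    return ray(c,M["m10"]/M["m00"],M["m01"]/M["m00"],z), cv2.contourArea(h)
pl={"saw":(.665,-.0035,.1),"sand":(.61,-.084,.1),"drill":(.6285,.1085,.1),"floor":(.5405,.147,.1)}
for c,i in (("top",im),("side",side)):
    for n,P in pl.items():
        w,a=refine(c,i,P,.103); print(c,n,w.round(4),a)
    for l in ("selector_axis","selector_tab","plate_saw"):
        d=r.spot_point(l,c)[0]; print(l,W(c,d["at"]).round(4))
    for d in r.spot_point("start_button_top",c): 
        w=W(c,d["at"]); print("btn",round(d["conf"],2),w.round(4),pix(c,w).round())
E
```

```text
top saw [ 0.6638 -0.004   0.103 ] 284.0
top sand [ 0.6086 -0.0842  0.103 ] 291.0
top drill [0.6258 0.1209 0.103 ] 133.0
top floor [0.5342 0.1458 0.103 ] 226.5
selector_axis [0.5423 0.025  0.1007]
selector_tab [0.444  0.0108 0.1428]
plate_saw [ 0.6653 -0.002   0.0983]
btn 0.72 [0.6947 0.4535 0.0685] [180. 165.]
btn 0.54 [0.3013 0.4029 0.077 ] [192. 325.]
btn 0.46 [0.5079 0.4939 0.074 ] [159. 239.]
side saw [ 0.6633 -0.0058  0.103 ] 774.5
side sand [ 0.6083 -0.0848  0.103 ] 716.5
side drill [0.6283 0.1054 0.103 ] 763.5
side floor [0.5393 0.1443 0.103 ] 769.0
selector_axis [0.5469 0.0178 0.1036]
selector_tab [0.4423 0.0111 0.1419]
plate_saw [ 0.6652 -0.0067  0.1003]
btn 0.73 [0.2182 0.2656 0.0749] [181. 208.]
btn 0.63 [0.6934 0.4581 0.0718] [359. 139.]
btn 0.59 [0.3029 0.4011 0.0759] [213. 168.]
btn 0.56 [0.4842 0.3476 0.0708] [288. 174.]
btn 0.46 [0.5079 0.4938 0.0709] [288. 139.]
```

View pics/c1.png

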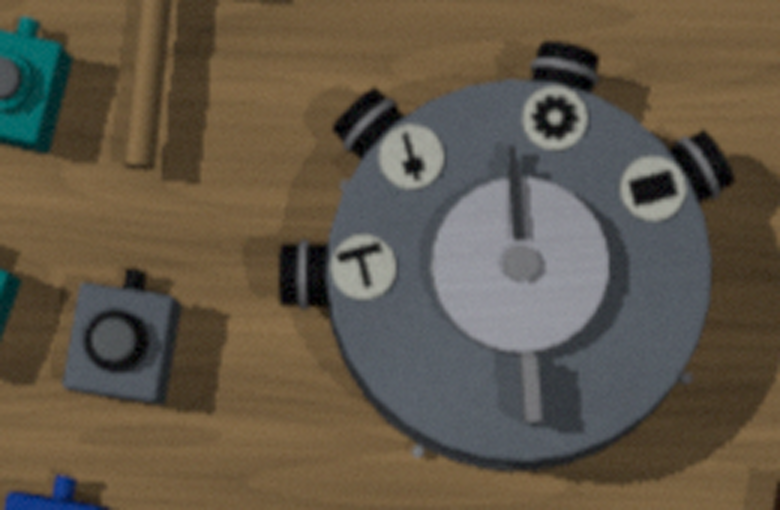

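Confirmed: the grey box with the dark button in a black housing is at crop (116,340), and the saw plate is at crop (555,118).

```bash
python3 - <<'E'
from h import *
from scipy.optimize import least_squares
c=lambda x,y,z:ray("top",x/3+180-.33,y/3+140-.33,z)
top={-.5:c(555,118,.103),.5:c(411,156,.103),1.3:c(363,267,.103),-1.3:c(653,188,.103)}
side={-.5:(.6633,-.0058),.5:(.6283,.1054),1.3:(.5393,.1443),-1.3:(.6083,-.0848)}
for S in (top,side):
    f=lambda p:np.concatenate([np.array(v[:2])-p[:2]-.125*np.array([np.cos(a+p[2]),np.sin(a+p[2])]) for a,v in S.items()])
    s=least_squares(f,[.544,.02,.3]); print(s.x.round(4),"saw dir",(s.x[2]-.5).round(4),(s.fun*1000).round(1))
print("cap",c(522,263,.129),"tab top ends",c(529,352,.142),c(534,420,.142),"pointer",c(513,148,.131),c(519,236,.131))
print("btn",c(116,340,.072), c(122,343,.05),"side",ray("side",286.5,178.5,.072))
E
```

```text
[0.5417 0.0212 0.2927] saw dir -0.2073 [-0.2 -0.3  0.3  0.2 -0.3  0.1  0.2 -0. ]
[0.5413 0.0192 0.2917] saw dir -0.2083 [-0.3  0.9 -0.8 -2.7  0.7  0.1  0.4  1.7]
cap [0.54158096 0.02038995 0.129     ] tab top ends [0.47052319 0.01403472 0.142     ] [0.41807955 0.00908052 0.142     ] pointer [0.63262858 0.02953308 0.131     ] [0.56261677 0.02328515 0.131     ]
btn [0.47759668 0.34715299 0.072     ] [0.47716761 0.34618611 0.05      ] side [0.47908022 0.3306266  0.072     ]
```

>>> arm_command:
  xyz:
    - [0.04,0,0]
    - [0.08,-0.01,0]
    - [0.115,-0.03,0]
    - [0.145,-0.06,0]
    - [0.17,-0.095,0]
    - [0.185,-0.13,0]
    - [0.19,-0.17,0]
    - [0.19,-0.21,0]
    - [0.19,-0.25,0]
    - [0.19,-0.29,0]
    - [0.19,-0.33,0]
    - [0.19,-0.37,0]
    - [0.19,-0.41,0]
    - [0.19,-0.45,0]
    - [0.185,-0.49,0]
    - [0.182,-0.53,0]
    - [0.182,-0.57,0]
    - [0.182,-0.61,0]
    - [0.182,-0.62,0]
    - [0.182,-0.62,0]
  rot:
    - [0,0,0.05]
    - [0,0,0.1]
    - [0,0,0.15]
    - [0,0,0.2]
    - [0,0,0.23]
    - [0,0,0.23]
    - [0,0,0.23]
    - [0,0,0.23]
    - [0,0,0.23]
    - [0,0,0.23]
    - [0,0,0.23]
    - [0,0,0.23]
    - [0,0,0.23]
    - [0,0,0.23]
    - [0,0,0.23]
    - [0,0,0.23]
    - [0,0,0.23]
    - [0,0,0.23]
    - [0,0,0.23]
    - [0,0,0.23]
  grip: 0

```text
time: 3.47
ee_pos: [0.4423, -0.0551, 0.2229]
eef_rot: [0.103, 0.995, 0.0, 0.0]
ft_force: [-0.1, 0.2, 0.8]
width: 0.0002
grip_force: 0.0
```

>>> arm_command:
  xyz:
    - [-0.006,0,-0.035]
    - [-0.006,0,-0.07]
    - [-0.006,0,-0.095]
    - [-0.006,0,-0.105]
    - [-0.006,0.015,-0.105]
    - [-0.006,0.03,-0.105]
    - [-0.005,0.037,-0.105]
    - [-0.005,0.044,-0.105]
    - [-0.004,0.051,-0.105]
    - [-0.004,0.058,-0.105]
    - [-0.003,0.064,-0.105]
    - [-0.003,0.068,-0.105]
    - [-0.003,0.068,-0.105]
  rot:
    - [0,0,0]
    - [0,0,0]
    - [0,0,0]
    - [0,0,0]
    - [0,0,0]
    - [0,0,0]
    - [0,0,0]
    - [0,0,0]
    - [0,0,0]
    - [0,0,0]
    - [0,0,0]
    - [0,0,0]
    - [0,0,0]

```text
time: 4.55
ee_pos: [0.4396, 0.017, 0.1177]
eef_rot: [0.099, 0.995, 0.0, 0.0]
ft_force: [-0.1, -1.3, 1.0]
width: 0.0005
grip_force: 0.1
```

```bash
python3 - <<'E'
from h import *
for c in("top","side"):
    im=r.camera(c); cv2.imwrite(f"pics/{c}2f.png",im[:,:,::-1])
    u,v=pix(c,(.55,.02,.12)).astype(int); z=3 if c=="top" else 3
    cv2.imwrite(f"pics/{c}2.png",cv2.resize(im[v-85:v+85,u-115:u+115],None,fx=3,fy=3,interpolation=cv2.INTER_CUBIC)[:,:,::-1]); print(c,u-115,v-85)
    for l in("selector_tab","pointer"):
        for d in r.spot_point(l,c)[:1]: print(l,d["conf"],W(c,d["at"]).round(4))
print(r.read_state()["ft_force"],r.read_state()["ee_pos"])
E
```

```text
top 238 139
side 226 165
pointer 0.17 [0.6314 0.1111 0.0989]
[ 0.19882065  0.44410799 -0.66418023] [0.43955048 0.01607095 0.11762948]
```

View pics/top2.png

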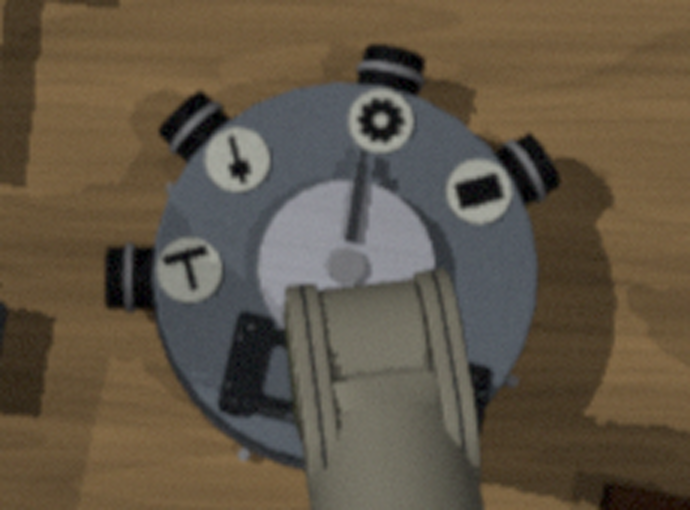

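```bash
cat >> h.py <<'E'
def ptr(im,guess,ax=(.5417,.0208)):
    """pointer angle: darkest line between r=35..68 mm (over bright disc) at z=.131"""
    g=cv2.GaussianBlur(im.max(2).astype(np.float32),(0,0),.6); A=guess+np.arange(-.3,.3,.005)
    rs=np.linspace(.030,.068,25)
    P=np.array([[pix("top",(ax[0]+q*np.cos(a),ax[1]+q*np.sin(a),.131)) for q in rs] for a in A]).astype(np.float32)
    s=cv2.remap(g,P[...,0],P[...,1],cv2.INTER_LINEAR).mean(1)
    w=np.clip(np.median(s)-15-s,0,None); k=np.argmax(w); sel=np.abs(np.arange(len(A))-k)<40
    return (A[sel]*w[sel]).sum()/w[sel].sum(), A[k]
E
python3 - <<'E'
from h import *
for f,g in(("top0",.09),("top2f",-.15)): print(f,ptr(cv2.imread(f"pics/{f}.png"),g))
c=lambda x,y,z:ray("top",x/3+238-.33,y/3+139-.33,z)
a,b=c(356,240,.131),c(367,153,.131); print(np.arctan2(b[1]-a[1],b[0]-a[0]))
print("tip from axis",np.arctan2(b[1]-.0208,b[0]-.5417))
E
```

```text
Traceback (most recent call last):
  File "h.py", line 16, in ptr
    P=np.array([[pix("top",(ax[0]+q*np.cos(a),ax[1]+q*np.sin(a),.131)) for q in rs] for a in A]).astype(np.float32)
                 ~~~^^^^^^^^^^^^^^^^^^^^^^^^^^^^^^^^^^^^^^^^^^^^^^^^^^
  File "h.py", line 6, in pix
    m=r.camera_model(cam); q=np.linalg.inv(np.array(m["T"]))@np.r_[p,1]
ValueError: time passes only in moves, steps and waits
```

```bash
sed -i 's/r.camera_model(cam)/CM(cam)/; 2a import functools\nCM=functools.lru_cache(None)(lambda c:r.camera_model(c))' h.py
python3 - <<'E'
from h import *
for f,g in(("top0",.09),("top2f",-.15)): print(f,ptr(cv2.imread(f"pics/{f}.png"),g))
c=lambda x,y,z:ray("top",x/3+238-.33,y/3+139-.33,z)
a,b=c(356,240,.131),c(367,153,.131); print(np.arctan2(b[1]-a[1],b[0]-a[0]))
print("tip from axis",np.arctan2(b[1]-.0208,b[0]-.5417))
E
```

```text
top0 (np.float64(0.09747868419945274), np.float64(0.11000000000000029))
top2f (np.float64(-0.126136063344255), np.float64(-0.11999999999999969))
-0.10339394936242963
tip from axis -0.14771066679200306
```

>>> arm_command:
  xyz:
    - [0,0.001,0]
    - [0,0.002,0]
    - [0.001,0.003,0]
    - [0.001,0.004,0]
    - [0.001,0.005,0]
    - [0.001,0.005,0]
    - [0.001,0.005,0]
  rot:
    - [0,0,0]
    - [0,0,0]
    - [0,0,0]
    - [0,0,0]
    - [0,0,0]
    - [0,0,0]
    - [0,0,0]

```text
time: 5.43
ee_pos: [0.4404, 0.0213, 0.1175]
eef_rot: [0.1, 0.995, 0.0, -0.0]
ft_force: [-1.5, -1.8, 0.2]
width: 0.0007
grip_force: 0.8
```

>>> arm_command:
  xyz:
    - [-0.002,-0.01,0]
    - [-0.006,-0.03,0]
    - [-0.008,-0.05,0.01]
    - [-0.008,-0.08,0.045]
    - [-0.008,-0.11,0.085]
    - [-0.008,-0.15,0.105]
    - [-0.008,-0.19,0.105]
    - [-0.008,-0.21,0.105]
    - [-0.008,-0.21,0.105]
  rot:
    - [0,0,0]
    - [0,0,0]
    - [0,0,0]
    - [0,0,0]
    - [0,0,0]
    - [0,0,0]
    - [0,0,0]
    - [0,0,0]
    - [0,0,0]

```text
time: 6.18
ee_pos: [0.4315, -0.1958, 0.2239]
eef_rot: [0.104, 0.995, -0.001, 0.002]
ft_force: [-0.6, -0.8, -1.0]
width: 0.0002
grip_force: 0.0
```

```bash
python3 - <<'E'
from h import *
for c in("top","side"):
    im=r.camera(c); cv2.imwrite(f"pics/{c}3f.png",im[:,:,::-1])
    u,v=pix(c,(.55,.02,.12)).astype(int)
    cv2.imwrite(f"pics/{c}3.png",cv2.resize(im[v-85:v+85,u-115:u+115],None,fx=3,fy=3,interpolation=cv2.INTER_CUBIC)[:,:,::-1]); print(c,u-115,v-85)
    if c=="top": print(ptr(im,-.2))
    for l in("selector_tab","selector_axis"):
        for d in r.spot_point(l,c)[:1]: print(l,d["conf"],W(c,d["at"]).round(4))
E
```

```text
top 238 139
(np.float64(-0.16975468265032295), np.float64(-0.1549999999999997))
selector_tab 0.64 [0.4433 0.0367 0.1402]
selector_axis 0.86 [0.5448 0.0222 0.1016]
side 226 165
selector_axis 0.98 [0.5465 0.0191 0.1012]
```

View pics/top3.png

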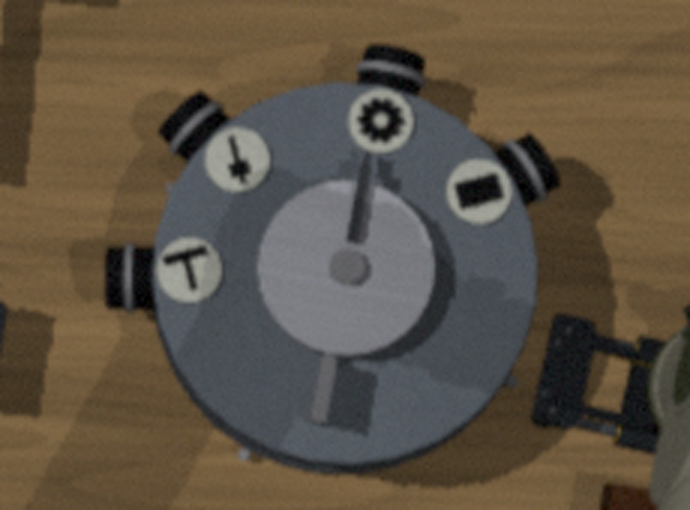

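View pics/side3.png

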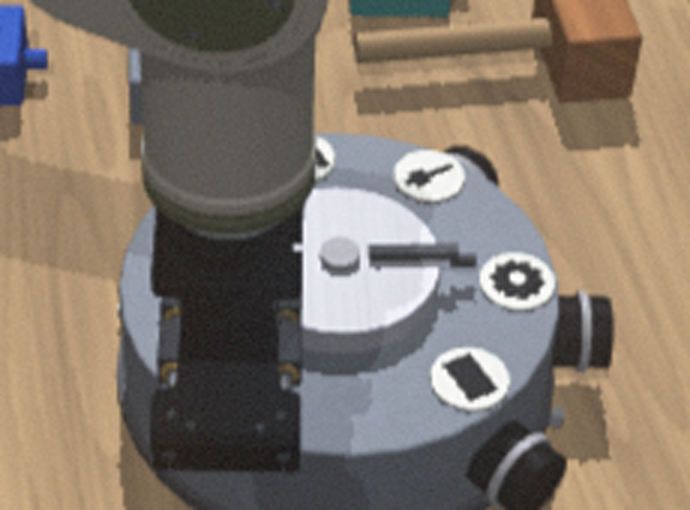

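```bash
python3 - <<'E'
from h import *
c=lambda x,y,z:ray("top",x/3+238-.33,y/3+139-.33,z)[:2]
s=lambda x,y,z:ray("side",x/3+226-.33,y/3+165-.33,z)[:2]
an=lambda d:np.arctan2(d[1],d[0]).round(4)
cap=c(349,267,.129); sc=s(340,246,.129)
print("caps",cap,sc)
a,b=c(357,240,.131),c(370,155,.131); print("ptr top",an(b-a),an(b-cap),"tab",an(c(329,357,.142)-c(319,420,.142)),an(cap-c(319,420,.142)))
print("saw from cap top",an(c(380,120,.103)-cap))
a,b=s(370,250,.131),s(474,257,.131); print("ptr side",an(b-a),an(b-sc),"saw",an(s(517,280,.103)-sc))
E
```

```text
caps [0.54080991 0.0195888 ] [0.54432614 0.02405457]
ptr top -0.1291 -0.1617 tab -0.1342 -0.1723
saw from cap top -0.1879
ptr side -0.2742 -0.3156 saw -0.2452
```

```bash
python3 - <<'E'
from h import *
for f in("top0","top3f"):
    im=cv2.imread(f"pics/{f}.png").astype(float)
    ax=np.array((.5417,.0208))
    U=cv2.resize(cv2.GaussianBlur(im,(0,0),.5),None,fx=1,fy=1)
    # chroma: blue-red ; drum bluish, tab neutral
    ch=im[...,0]/(im[...,2]+1)
    # rectify top-down at z=.142 (0.5mm/px) around the axis
    def rect(z,src):
        xs=np.arange(-.14,.14,.0005); X,Y=np.meshgrid(ax[0]+xs,ax[1]+xs,indexing="ij")
        m=CM("top");T=np.linalg.inv(np.array(m["T"]))
        q=np.stack([X,Y,0*X+z,0*X+1],-1)@T.T
        return cv2.remap(src.astype(np.float32),(m["cx"]-m["fx"]*q[...,0]/q[...,2]).astype(np.float32),(m["cy"]+m["fy"]*q[...,1]/q[...,2]).astype(np.float32),cv2.INTER_CUBIC),X-ax[0],Y-ax[1]
    c,X,Y=rect(.142,ch); g,_,_=rect(.142,im[...,2])
    R=np.hypot(X,Y); A=np.arctan2(-Y,-X)
    sel=(R>.083)&(R<.12)&(np.abs(A)<.45)
    base=np.median(c[sel]); lo=np.percentile(c[sel],3); w=np.where(sel,np.clip((base-c)/(base-lo)-.35,0,1),0)
    print(f,"tab base/lo",base.round(2),lo.round(2),"area mm2",(w>0.15).sum()*.25)
    for r0,r1 in((.083,.095),(.095,.107),(.107,.12),(.083,.12)):
        k=w*((R>r0)&(R<r1)); print(r0,"tabang",((k*A).sum()/k.sum()).round(4),end=" | ")
    g,_,_=rect(.131,im.max(2)); A=np.arctan2(Y,X); print()
    for r0,r1 in((.025,.035),(.035,.045),(.045,.055),(.055,.065)):
        s=(R>r0)&(R<r1)&(np.abs(A)<.7); b=np.median(g[s]); k=np.where(s,np.clip(b-25-g,0,60),0); print(r0,"ptr",((k*A).sum()/k.sum()).round(4),end=" | ")
    # disc centre at z=.123
    g,_,_=rect(.123,im.max(2)); 
    d=((g>np.percentile(g,80)*.9)&(R<.085)).astype(np.uint8); cs,_=cv2.findContours(d,0,1); h=cv2.convexHull(max(cs,key=cv2.contourArea)); e=cv2.fitEllipse(h); print("disc",(ax+np.array(e[0])[::-1]*.0005-.14).round(4),np.array(e[1])*.5)
    o=cv2.resize(np.hstack([rect(.142,im)[0][...,:]]).clip(0,255)[::-1,::-1],None,fx=1,fy=1)
    cv2.imwrite(f"pics/rect_{f}.png",o)
E
```

```text
top0 tab base/lo 1.13 1.01 area mm2 536.0
0.083 tabang 0.0836 | 0.095 tabang 0.085 | 0.107 tabang 0.0844 | 0.083 tabang 0.0843 | 
0.025 ptr 0.0845 | 0.035 ptr 0.088 | 0.045 ptr 0.0828 | 0.055 ptr 0.0832 | disc [0.5418 0.022 ] [136.88934326 137.53121948]
top3f tab base/lo 1.13 1.01 area mm2 496.75
0.083 tabang -0.1671 | 0.095 tabang -0.1687 | 0.107 tabang -0.1703 | 0.083 tabang -0.1688 | 
0.025 ptr -0.213 | 0.035 ptr -0.1984 | 0.045 ptr -0.1812 | 0.055 ptr -0.1666 | disc [0.5424 0.0221] [137.1309967 138.4352417][ WARN:0@0.295] global loadsave.cpp:1063 imwrite_ Unsupported depth image for selected encoder is fallbacked to CV_8U.
```

```bash
python3 -c "
from h import *
print(r.read_state()['ee_pos'])"
```

```text
[ 0.43248018 -0.1877509   0.22233096]
```

>>> arm_command:
  xyz:
    - [0,0.04,0]
    - [0,0.08,0]
    - [0,0.12,-0.01]
    - [0.001,0.138,-0.045]
    - [0.001,0.14,-0.08]
    - [0.002,0.142,-0.1]
    - [0.003,0.155,-0.105]
    - [0.006,0.18,-0.105]
    - [0.008,0.196,-0.105]
    - [0.008,0.203,-0.105]
    - [0.008,0.207,-0.105]
    - [0.009,0.2085,-0.105]
    - [0.009,0.21,-0.105]
    - [0.009,0.211,-0.105]
    - [0.009,0.212,-0.105]
    - [0.009,0.213,-0.105]
    - [0.009,0.2135,-0.105]
    - [0.009,0.2135,-0.105]
  rot:
    - [0,0,0]
    - [0,0,0]
    - [0,0,0]
    - [0,0,0]
    - [0,0,0]
    - [0,0,0]
    - [0,0,0]
    - [0,0,0]
    - [0,0,0]
    - [0,0,0]
    - [0,0,0]
    - [0,0,0]
    - [0,0,0]
    - [0,0,0]
    - [0,0,0]
    - [0,0,0]
    - [0,0,0]
    - [0,0,0]

```text
time: 7.98
ee_pos: [0.4416, 0.0244, 0.1177]
eef_rot: [0.1, 0.995, 0.0, 0.0]
ft_force: [0.4, -3.2, -0.2]
width: 0.0004
grip_force: 1.2
```

>>> arm_command:
  xyz:
    - [-0.002,-0.01,0]
    - [-0.006,-0.03,0]
    - [-0.008,-0.05,0.01]
    - [-0.008,-0.08,0.045]
    - [-0.008,-0.11,0.085]
    - [-0.008,-0.15,0.105]
    - [-0.008,-0.19,0.105]
    - [-0.008,-0.21,0.105]
    - [-0.008,-0.21,0.105]
  rot:
    - [0,0,0]
    - [0,0,0]
    - [0,0,0]
    - [0,0,0]
    - [0,0,0]
    - [0,0,0]
    - [0,0,0]
    - [0,0,0]
    - [0,0,0]

```text
time: 8.73
ee_pos: [0.4322, -0.1921, 0.2237]
eef_rot: [0.104, 0.995, -0.001, 0.001]
ft_force: [-0.7, -0.7, 0.9]
width: 0.0004
grip_force: 0.0
```

```bash
python3 - <<'E'
from h import *
r.camera("side"); im=r.camera("top")[:,:,::-1]; cv2.imwrite("pics/top4f.png",im)
im=im.astype(float); ax=np.array((.5417,.0210)); 
def rect(z,src):
    xs=np.arange(-.16,.16,.0005); X,Y=np.meshgrid(ax[0]+xs,ax[1]+xs,indexing="ij")
    m=CM("top");T=np.linalg.inv(np.array(m["T"])); q=np.stack([X,Y,0*X+z,0*X+1],-1)@T.T
    return cv2.remap(src.astype(np.float32),(m["cx"]-m["fx"]*q[...,0]/q[...,2]).astype(np.float32),(m["cy"]+m["fy"]*q[...,1]/q[...,2]).astype(np.float32),cv2.INTER_CUBIC),X-ax[0],Y-ax[1]
c,X,Y=rect(.142,im[...,0]/(im[...,2]+1)); R=np.hypot(X,Y); A=np.arctan2(-Y,-X)
sel=(R>.083)&(R<.12)&(np.abs(A)<.45); b=np.median(c[sel]); lo=np.percentile(c[sel],3)
w=np.where(sel,np.clip((b-c)/(b-lo)-.35,0,1),0); print("tab",(w*A).sum()/w.sum(),(w>.15).sum()*.25)
o=rect(.115,im)[0].clip(0,255).astype(np.uint8)
a=-.2075
f=lambda R:tuple(int(round((v+.16)/.0005)) for v in (R*np.sin(a),R*np.cos(a)))
for r0,r1 in((.098,.15),(-.15,-.128)): cv2.line(o,f(r0),f(r1),(0,0,255),1)
cv2.imwrite("pics/rect4.png",cv2.resize(o[::-1,::-1][:600],None,fx=.9,fy=.9))
print(r.read_state()['ee_pos'])
E
```

```text
tab -0.19645902629061407 492.75
[ 0.43274186 -0.18654336  0.22249937]
```

View pics/rect4.png

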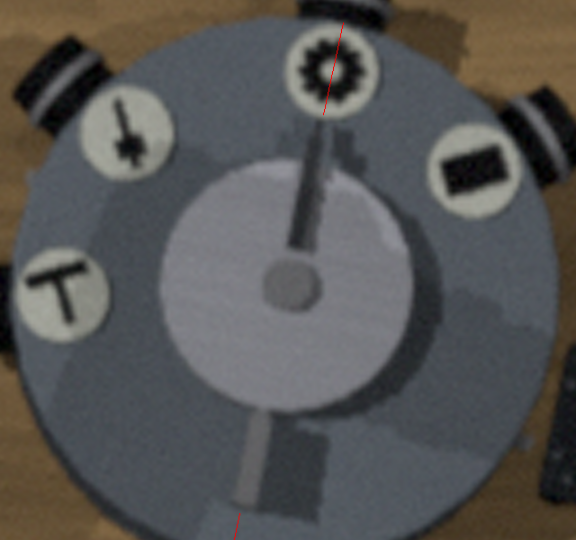

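```bash
python3 - <<'E'
from h import *
for c in("top","side"):
  im=r.camera(c)
  for f in(r.spot_point,r.look_for):
    for l in("start_button_top","starter"):
      for d in f(l,c):
        w=W(c,d["at"])
        if abs(w[0]-.48)<.04 and abs(w[1]-.347)<.04: print(c,f.__name__,l,round(d["conf"],2),w.round(4),pix(c,w).round(1))
  # housing: dark blob centroid near the button
  u,v=pix(c,(.479,.347,.06)); g=im.max(2); m=np.zeros_like(g); cv2.circle(m,(int(u),int(v)),14,255,-1)
  b=((g<60)&(m>0)).astype(np.uint8); k=max(cv2.findContours(b,0,1)[0],key=cv2.contourArea); h=cv2.minEnclosingCircle(k); print(c,h,ray(c,*h[0],.06))
E
```

```text
top call start_button_top 0.43 [0.4785 0.3504 0.0748] [216.8 252.5]
top call starter 0.81 [4.788e-01 3.541e-01 2.000e-04] [220.8 255. ]
top call start_button_top 0.53 [0.4774 0.354  0.075 ] [215.3 252.9]
top call starter 0.97 [0.4797 0.341  0.0546] [222.1 252.9]
top ((220.0, 253.0), 12.369417190551758) [0.47876499 0.34529383 0.06      ]
side ((287.5, 173.0), 12.54003620147705) [0.48672025 0.36603551 0.06      ]
```

>>> arm_command:
  xyz:
    - [0.004,0.04,0]
    - [0.008,0.08,0]
    - [0.012,0.12,0]
    - [0.016,0.16,0]
    - [0.02,0.2,0]
    - [0.022,0.24,0]
    - [0.026,0.28,0]
    - [0.03,0.32,0]
    - [0.034,0.36,0]
    - [0.038,0.4,0]
    - [0.04,0.44,0]
    - [0.043,0.48,0]
    - [0.045,0.51,-0.02]
    - [0.046,0.53,-0.05]
    - [0.046,0.5345,-0.085]
    - [0.046,0.5345,-0.115]
    - [0.046,0.5345,-0.13]
    - [0.046,0.5345,-0.136]
    - [0.046,0.5345,-0.136]
    - [0.046,0.5345,-0.136]
  rot:
    - [0,0,0]
    - [0,0,0]
    - [0,0,0]
    - [0,0,0]
    - [0,0,0]
    - [0,0,0]
    - [0,0,0]
    - [0,0,0]
    - [0,0,0]
    - [0,0,0]
    - [0,0,0]
    - [0,0,0]
    - [0,0,0]
    - [0,0,0]
    - [0,0,0]
    - [0,0,0]
    - [0,0,0]
    - [0,0,0]
    - [0,0,0]
    - [0,0,0]

```text
time: 11.0
ee_pos: [0.4799, 0.3495, 0.0876]
eef_rot: [0.1, 0.995, 0.0, 0.0]
ft_force: [0.7, 0.2, 1.0]
width: 0.0005
grip_force: 0.0
```

```bash
python3 - <<'E'
from h import *
s=r.camera("side"); cv2.imwrite("pics/side5f.png",s[:,:,::-1]); u,v=pix("side",(.479,.347,.07)).astype(int)
cv2.imwrite("pics/side5.png",cv2.resize(s[v-50:v+50,u-70:u+70],None,fx=5,fy=5,interpolation=cv2.INTER_CUBIC)[:,:,::-1])
q=r.read_state(); print(q["ee_pos"],q["ft_force"],pix("side",q["ee_pos"])-[u-70,v-50])
E
```

```text
[0.480209   0.34973407 0.08815215] [-0.42207413  0.17628172  0.23132822] [70.59766275 44.58061212]
```

View pics/side5.png

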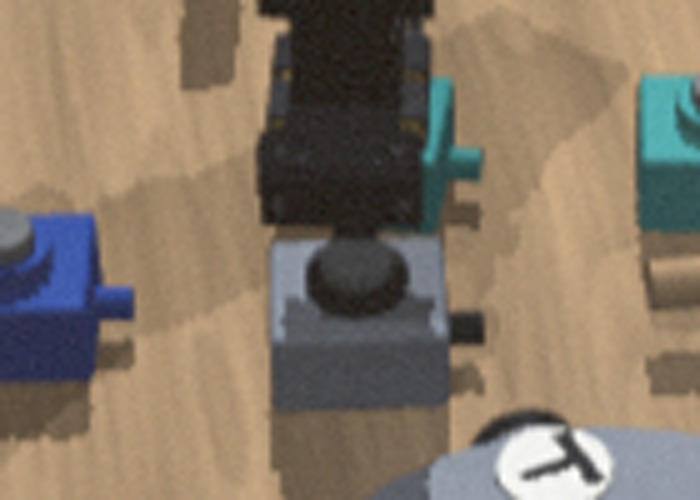

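```bash
python3 - <<'E'
from h import *
u,v=pix("side",(.479,.347,.07)).astype(int)
s=lambda x,y,z:ray("side",x/5+u-70-.4,y/5+v-50-.4,z).round(4)
print("box top corners",s(270,240,.05),s(444,235,.05),s(270,345,.05),s(448,336,.05),"bottom front",s(274,408,0),s(448,402,0))
for z in(.06,.065,.07,.075): print("btn",s(357,266,z))
c=lambda x,y,z:ray("top",x/3+180-.33,y/3+140-.33,z).round(4)
print("top box corners",c(80,284,.05),c(180,293,.05),c(162,402,.05),c(66,388,.05))
print(c(116,340,.06),c(116,340,.075))
E
```

```text
box top corners [0.4414 0.3926 0.05  ] [0.5301 0.3804 0.05  ] [0.4306 0.3111 0.05  ] [0.5185 0.3019 0.05  ] bottom front [0.4313 0.3199 0.    ] [0.5192 0.3084 0.    ]
btn [0.4807 0.3518 0.06  ]
btn [0.4799 0.3458 0.065 ]
btn [0.4792 0.3398 0.07  ]
btn [0.4784 0.3338 0.075 ]
top box corners [0.5254 0.3833 0.05  ] [0.52   0.2999 0.05  ] [0.4293 0.311  0.05  ] [0.4387 0.3907 0.05  ]
[0.4786 0.3494 0.06  ] [0.4773 0.3466 0.075 ]
```

The box centre agrees in both cameras at (0.479, 0.346), and the button top is at about 0.065–0.073. I'll press down in small steps.

>>> arm_command:
  xyz:
    - [-0.0015,-0.0025,-0.006]
    - [-0.0015,-0.0025,-0.012]
    - [-0.0015,-0.0025,-0.014]
    - [-0.0015,-0.0025,-0.016]
    - [-0.0015,-0.0025,-0.018]
    - [-0.0015,-0.0025,-0.02]
    - [-0.0015,-0.0025,-0.02]
    - [-0.0015,-0.0025,-0.02]
  rot:
    - [0,0,0]
    - [0,0,0]
    - [0,0,0]
    - [0,0,0]
    - [0,0,0]
    - [0,0,0]
    - [0,0,0]
    - [0,0,0]

```text
time: 11.72
ee_pos: [0.4779, 0.3465, 0.0667]
eef_rot: [0.1, 0.995, -0.0, -0.0]
ft_force: [-2.3, -2.2, 4.9]
width: 0.0006
grip_force: 2.3
```

>>> arm_command:
  xyz:
    - [0,0,-0.001]
    - [0,0,-0.002]
    - [0,0,-0.002]
    - [0,0,-0.002]
  rot:
    - [0,0,0]
    - [0,0,0]
    - [0,0,0]
    - [0,0,0]

```text
time: 12.05
ee_pos: [0.4781, 0.3466, 0.0663]
eef_rot: [0.1, 0.995, 0.0, 0.0]
ft_force: [-7.6, -7.0, 18.8]
width: 0.0006
grip_force: 9.6
```

The button has bottomed out: 18.8 N with z holding at 0.066. Next I release and back off.

>>> arm_command:
  xyz:
    - [0,0,0.004]
    - [0,0,0.015]
    - [0,0,0.045]
    - [0,0,0.085]
    - [0,0,0.125]
    - [-0.02,0.03,0.15]
    - [-0.04,0.065,0.16]
    - [-0.06,0.1,0.16]
    - [-0.08,0.13,0.16]
    - [-0.09,0.15,0.16]
    - [-0.09,0.15,0.16]
    - [-0.09,0.15,0.16]
  rot:
    - [0,0,0]
    - [0,0,0]
    - [0,0,0]
    - [0,0,0]
    - [0,0,0]
    - [0,0,0]
    - [0,0,0]
    - [0,0,0]
    - [0,0,0]
    - [0,0,0]
    - [0,0,0]
    - [0,0,0]

```text
time: 13.05
ee_pos: [0.3867, 0.498, 0.2246]
eef_rot: [0.098, 0.995, 0.0, -0.0]
ft_force: [0.3, -1.0, 0.0]
width: 0.0002
grip_force: 0.0
```

```bash
python3 - <<'E'
from h import *
im=r.camera("top"); cv2.imwrite("pics/end.png",im[60:400,140:540][:,:,::-1].repeat(1,0))
for l in("selector_tab","plate_saw","glue","offcut","mallet"):
    for d in r.spot_point(l,"top")[:1]: print(l,W("top",d["at"]).round(4))
q=r.read_state(); print(q["ee_pos"],q["ft_force"],q["time"])
E
```

```text
selector_tab [0.4447 0.0392 0.1419]
plate_saw [ 0.6652 -0.0019  0.099 ]
glue [ 4.940e-01 -3.237e-01 -1.000e-04]
offcut [ 0.3471 -0.2368  0.0022]
mallet [ 0.7101  0.3366 -0.0059]
[0.38891543 0.49574778 0.22480125] [-0.10802462  0.19963725 -0.04369153] 13.35
```

View pics/end.png

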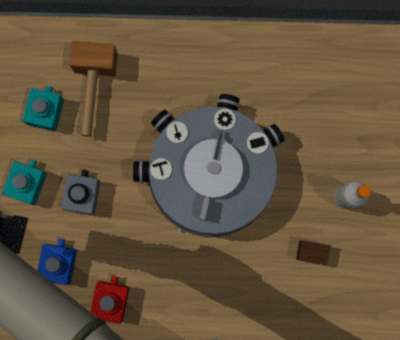

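The pointer (219,140) points at the saw plate (225,119), the button at (79,193) is free again, and the loose things are where they started.

```bash
python3 -c "
from bench import r
print(r.close_job())"
```

```text
the job is handed in; nothing more can be done
None
```

I handed the job in: the selector's pointer is on the saw plate, within about 0.01 rad of its middle by the last measurement. After that I pressed the start button all the way down and released it; the glue bottle, mallet and offcut stayed where they were.

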